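# Present a copier drum under the inspection microscope

### The arm

A 7-joint arm with a two-finger parallel gripper is mounted at the origin on the work surface. World frame = base frame: x ahead of the robot, y to its left, z up, the work surface at z = 0. Lengths are in m, angles in rad, forces in N, time in s.
With the tool pointing down it reaches from about 0.35 to 0.9 m from the base axis. Payload 8.1 kg.
Tool frame: the origin (TCP) lies midway between the tips of the shut fingers; the grasp point (between the pads) lies 19 mm behind it; z points along the fingers, y is the line along which they close (so a half turn about z gives the same grasp; the last joint's range is limited). The gripper opens to 92 mm and grips with 3 to 60 N. Pads are 19 mm wide; open, the fingers measure 130 mm over their backs; the gripper's body (75 mm by 190 mm) begins 47 mm behind the grasp point.
Start: joints at [-1.367, 0.434, 0.025, 1.573, -0.012, 1.134, -0.075], TCP at [0.189, 0.596, 0.227] pointing down, gripper open.
Joint ranges: [-2.62, 2.62], [-0.44, 2.09], [-1.27, 1.32], [0.08, 2.57], [-1.32, 4.46], [0.12, 2], [-2.74, 2.74]. Speed limits (rad/s): [2.22, 2.22, 3.01, 3.01, 3.14, 3.14, 3.14].

### API

Orientations are given as a rotation vector (axis times angle).
In Python, from cell import observe, cams, job gives the robot as it stands. The module is installed in compiled form; this text tells all that it offers.
- The arm moves only by the tool step_arm, never from a script. Its argument "steps" is a list of rows, each a list of 6 numbers: the shift along the world's x, y, z in mm, then the turn, a rotation vector about the world's x, y, z in rad. In form: [[dx, dy, dz, rx, ry, rz], ...]. A call has 1 to 20 rows; each row shifts and turns the commanded pose from where the row before left it; what a row does not reach is not made up. A row lasts 1/12 s, in which the tool goes at most 41.7 mm and 7.16 degrees, less where a joint would pass 70% of its speed; a pose out of reach is approached as far as the arm can. A call with a gripper value outside its range is refused whole. "gripper" is the opening, from 0 (shut) to 1 (fully open), set as the call begins (left out, the last holds). The fingers move at their own pace and stop on an object; "force" is the grip in N (left out, the last holds). Time passes only in rows, so rows that do not move let the fingers close. It gives the time, the measured TCP pose, the force, the opening and the grip force at its end, in the units of the state.
- observe(): the state, without advancing time (a new reading comes with each control period).
- cams.get_image(name): name is "scene" or "top"; returns the picture (384x512x3 uint8, red, green, blue); there is no depth.
- cams.get_calibration(name): a dict with "fov_y" (degrees; the focal length in pixels is half the picture's height over the tangent of half this angle, whatever the lens; pixels are square), "cx", "cy" (the principal point, pixels), "dist_coeffs" ([k1, k2, p1, p2, k3] as OpenCV has them; the pictures are not rectified), "world_to_cam" (4x4, takes a point from world to camera coordinates). Camera axes: x right, y up, looking along -z (the intrinsics and any distortion apply to the point x, -y, -z); pixel columns grow to the right and rows downward; lengths in m; the calibration is good to about 2 mm. A picture is of the moment at which its call begins. get_calibration takes no time and is no camera call.
- job.sign_off(): hands the job in; it is judged then, once.
The state is a dict: "clock": time; "joints": joint angles; "dq": joint speeds; "joint_efforts": joint torques, N m; "position": TCP position; "ee_rot": TCP orientation; "force": force on the tool from outside, world axes, zero at the start; "ft_torque": the same for the moment, N m; "width": opening from 0.0 (shut) to 1.0 (fully open); "gripper_force": force on a finger pad.
Only numpy, scipy, OpenCV 4.12 (cv2) and the standard library are available. Lean on these libraries where they do the work, as an engineer would, in place of code of your own. Each camera call takes 0.05 s, during which the arm holds its last target. There are 200 camera calls.

### The job

Use the red handle of the hinged inspection tray to roll the copier drum along the tray, without touching the drum itself: bring it to rest right under the microscope lens and keep it still there for a good six seconds for the picture. Then roll it gently back to the handle end, lower the tray softly onto its rest and let go of the handle. Never let the drum run fast or bang into the tray's ends, and leave the microscope and everything else on the bench alone.

Things in the scene. Friction and masses are not known exactly. Their poses are not given: they have to be found in the camera images.
- drum: Copier drum: blue-green tube, 60 mm diameter, 250 mm long over its flanges. Origin mid-axis; x along its axis, across the tray. 0.28 kg +-25 %. Rolls without slipping: about 6 m/s^2 per rad of tilt from level, less a rolling resistance worth about 0.017 rad +-25 %. Starts at rest on the handle-end wall. Over 0.3 m/s counts as running away, over 0.2 m/s at an end wall as a bang.
- tray (a joint): Hinge angle of the tray, 0 to 0.20 rad, grows as the handle rises. 0: down on its rest, handle end low, floor sloping 0.09 rad. 0.09: level. Above: the drum runs from the handle towards the hinge. Free hinge, no spring: the tray (0.9 kg +-20 %) falls back on its rest by its weight; holding it level takes 5 to 7 N up at the grip. Coming down on the rest faster than 0.6 rad/s counts as dropped.
- tray_hinge (a point): Middle of the tray's hinge axis (level, across the tray), 85 mm above the bench. Tray frame: origin here, y along the tray to the handle, z square to the floor. White floor at z = 8 mm; end walls' inner faces at y = 15 and 375 mm, side walls' at x = -130 and 130 mm, walls 36 mm high. Drum axis at z = 38 mm, at the start y = 345 mm.
- tray_grip (a point): Grip point on the tray's handle, a round red bar 16 mm thick, 120 mm long, that sticks out of the end wall along the tray's length like a pan handle, free all round. On the bar's axis, at y = 450, z = 14 mm in the tray frame, 71 mm out from the end wall; 58 mm above the bench at the start. Grip from above, fingers closing across the bar.
- station: Fixed grey base plate of the tray, 310 x 460 x 12 mm. Origin at the centre of its underside on the bench. x axis parallel to the hinge axis, y along the tray from hinge to handle; the hinge is at y = -200 mm.
- scope: Digital microscope on a boom stand, fixed: black barrel 34 mm in diameter over the tray. Origin on the bench vertically under the lens axis, axes parallel to station's. The drum is under the lens when its axis is at y = 0 in this frame. Post at x = 215 mm, 334 mm high; barrel top 320 mm high.
- lens (a point): Underside of the white ring light, on the lens axis, 220 mm above the bench.
- screwdriver: Blue screwdriver lying on the bench, bystander. Origin under its middle.
- spool: Blue solder spool, 60 mm in diameter, 46 mm high, standing on the bench, bystander. Origin at the centre of its underside.
- drive: Hard disk drive, 102 x 147 x 26 mm, bystander. Origin at the centre of its underside.
- cleaner: White cleaner bottle, 52 mm in diameter, 120 mm high, bystander. Origin at the centre of its underside.

How it is judged:
On the way:
1. the drum lies still on the tray under the lens for 5 s (y of drum in the frame of scope between -0.012 and 0.012 m and linear speed of drum below 0.03 m/s), for 5 s.
At the end, for the whole second after the job is handed in: The tray is down on its rest (hinge angle under 0.01 rad), the drum lies still in it against the handle-end wall (within about 12 mm), the handle is let go, and the bystanders are within 30 mm of where they were (value of joint tray below 0.01 rad and y of drum in the frame of station above 0.135 m and height (world z) of drum between 0.08 and 0.105 m and linear speed of drum below 0.02 m/s and distance of each of screwdriver, spool, drive, cleaner from where it was at the start of the episode below 0.03 m); the robot touches nothing.
It fails at once if the drum is touched by the robot (contact force between drum and the fingers above 0.5 N or contact force between drum and the arm above 0.5 N).
It fails at once if the drum runs away (faster than 0.3 m/s), bangs into an end wall (faster than 0.2 m/s there, the tray itself not being swung) or leaves the tray (linear speed of drum above 0.3 m/s or height (world z) of drum below 0.07 m or ((y of drum in the frame of station above 0.135 m or y of drum in the frame of station below -0.143 m) and linear speed of drum above 0.2 m/s and velocity of joint tray between -0.3 and 0.3 rad/s)).
It fails at once if the tray is dropped onto its rest (comes down faster than 0.6 rad/s) (velocity of joint tray below -0.6 rad/s and value of joint tray below 0.03 rad).
It fails at once if the microscope is struck (contact force between scope and the fingers above 2 N or contact force between scope and the arm above 2 N).
It fails at once if a bystander is pushed away (distance of any of screwdriver, spool, drive, cleaner from where it was at the start of the episode above 0.03 m).
It also fails if it takes over 54 s, if anything falls off the work surface, if the arm or the gripper's body presses on something with over 40 N, if the wrist force passes 120 N, or if a joint passes its speed limit or range.

## Working session

There is one attempt and no reset: what is moved stays moved. The work goes in short steps, Python scripts to look and compute and a tool call to move; the robot and the scene stay as the last step left them, time stands still between calls to the robot, and variables do not carry over. Pictures are saved under pics/ and viewed, at most 10 in all, crops included, and the job is handed in when it is done.

Besides the shell and the picture viewer there is one more tool, called after ">>>" as name([rows], argument=value, ...), one row to a line, values as JSON. step_arm: Moves the arm, as the interface text tells. Its arguments: {"type":"object","properties":{"steps":{"type":"array","items":{"type":"array","items":{"type":"number"}}},"gripper":{"type":"number"},"force":{"type":"number"}},"required":["steps"]}

```bash
mkdir -p pics; cat > h.py <<'E'
import numpy as np, cv2
from cell import observe, cams, job
def snap(n,f=None):
    im=cams.get_image(n)
    if f: cv2.imwrite('pics/'+f,im[:,:,::-1])
    return im
def K(n):
    c=cams.get_calibration(n); f=192/np.tan(np.radians(c['fov_y'])/2)
    return np.array([[f,0,c['cx']],[0,f,c['cy']],[0,0,1]]),np.array(c['dist_coeffs'],float),np.array(c['world_to_cam'])
def ray(n,px):
    k,d,T=K(n); u=cv2.undistortPoints(np.array(px,float).reshape(-1,1,2),k,d).reshape(-1,2)
    v=np.c_[u[:,0],-u[:,1],-np.ones(len(u))]@T[:3,:3]   # R^T v
    return -T[:3,:3].T@T[:3,3], v
def onz(n,px,z):
    o,v=ray(n,px); return o+v*((np.asarray(z)-o[2])/v[:,2])[:,None]
def proj(n,P):
    k,d,T=K(n); P=np.atleast_2d(P); c=P@T[:3,:3].T+T[:3,3]; c=c*[1,-1,-1]
    return cv2.projectPoints(c,np.zeros(3),np.zeros(3),k,d)[0].reshape(-1,2)
E
python3 - <<'E'
from h import *
snap('scene','s0.png');snap('top','t0.png')
s=observe();print(s['clock'],s['position'],s['ee_rot'],s['width'])
for n in('scene','top'):print(ray(n,[[256,192]]),K(n)[1])
E
```

```text
0.1 [0.18863372 0.59536872 0.22602046] [-4.80067252e-01 -3.10459432e+00  2.24929430e-03] 0.9998490012487896
(array([1.11419315, 0.68150172, 0.69724028]), array([[-0.5671154 , -0.64261536, -0.5152179 ]])) [-0.01401851  0.          0.          0.          0.        ]
(array([ 0.36157093, -0.00237719,  1.50847585]), array([[ 0.1278219 , -0.02415363, -0.99165944]])) [-0.00753549  0.          0.          0.          0.        ]
```

View pics/s0.png

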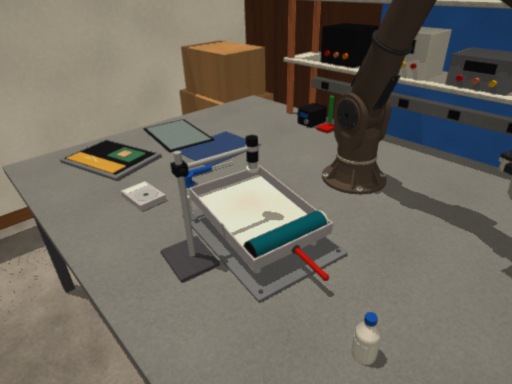

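View pics/t0.png

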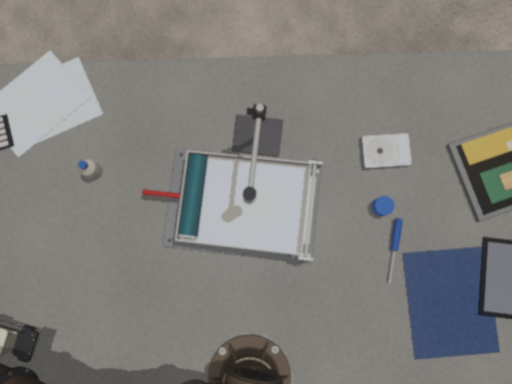

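The scene view shows the drum at the handle end, with the handle pointing to world +y. In the top view the handle is at (143..180,193), the drum at about (193,195), the barrel top at about (250,194) and the post top at about (259,108). I'll measure these next.

```bash
python3 - <<'E'
from h import *
t=snap('top').astype(int)
def comp(m,i):
    n,l,st,c=cv2.connectedComponentsWithStats(m.astype(np.uint8)); k=[j for j in range(1,n) if st[j,4]>25]; 
    print(i,[(st[j].tolist(),c[j].round(1).tolist()) for j in k][:6]); 
    return l,k,st
R,G,B=t[...,0],t[...,1],t[...,2]
roi=np.zeros(R.shape,bool);roi[90:270,130:330]=1
l,k,st=comp((R>110)&(G<60)&roi,'red')
m=l==max(k,key=lambda j:st[j,4]); ys,xs=np.nonzero(m)
r=cv2.minAreaRect(np.c_[xs,ys].astype(np.float32));print(r)
vx,vy,x0,y0=cv2.fitLine(np.c_[xs,ys].astype(np.float32),cv2.DIST_L2,0,.01,.01).ravel();print('dir',vx,vy,x0,y0)
for X,z in((xs.min()-.5,.054),(xs.max()+.5,.065)): print('handle end',onz('top',[[X,y0+(X-x0)*vy/vx]],[z]))
l,k,st=comp((G-R>20)&(B-R>20)&(G-B>-20)&(R<60)&roi,'drum')
m=l==max(k,key=lambda j:st[j,4]); ys,xs=np.nonzero(m)
r=cv2.minAreaRect(np.c_[xs,ys].astype(np.float32));b=cv2.boxPoints(r);print(r,b)
print(onz('top',b,[.0918+.01]*4).round(4))
comp((R<45)&(G<45)&(B<45)&roi,'black')
big=cv2.resize(t[90:270,135:330].astype(np.uint8),None,fx=4,fy=3.3333,interpolation=cv2.INTER_CUBIC);cv2.imwrite('pics/tc.png',cv2.resize(t[95:265,140:325].astype(np.uint8)[:,:,::-1],None,fx=3.5,fy=3.5,interpolation=cv2.INTER_CUBIC))
s=snap('scene');cv2.imwrite('pics/sc.png',cv2.resize(s[125:275,150:350][:,:,::-1],None,fx=4,fy=4,interpolation=cv2.INTER_CUBIC))
E
```

```text
red [([143, 191, 36, 7, 113], [160.7, 193.8])]
((160.55877685546875, 193.8927764892578), (35.318870544433594, 3.4034547805786133), 5.52754020690918)
dir 0.9948379 0.10147715 160.69911 193.84956
handle end [[0.55917523 0.30461478 0.054     ]]
handle end [[0.54341738 0.19466493 0.065     ]]
drum [([179, 154, 27, 81, 1177], [192.6, 193.4])]
((192.59335327148438, 193.87794494628906), (17.5722713470459, 79.68508911132812), 7.666804790496826) [[178.57028 232.19214]
 [189.20123 153.21939]
 [206.61642 155.56375]
 [195.98547 234.5365 ]]
[[0.4324 0.1908 0.1018]
 [0.6639 0.1565 0.1018]
 [0.6554 0.1054 0.1018]
 [0.4242 0.1406 0.1018]]
black []
```

View pics/tc.png

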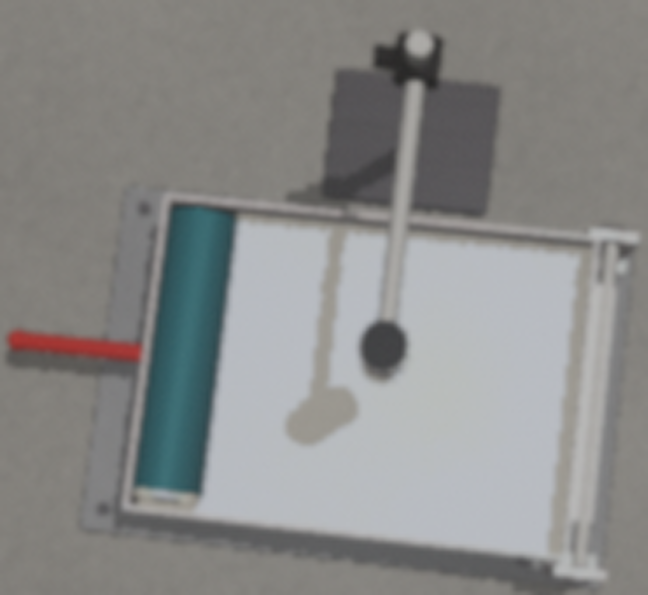

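View pics/sc.png

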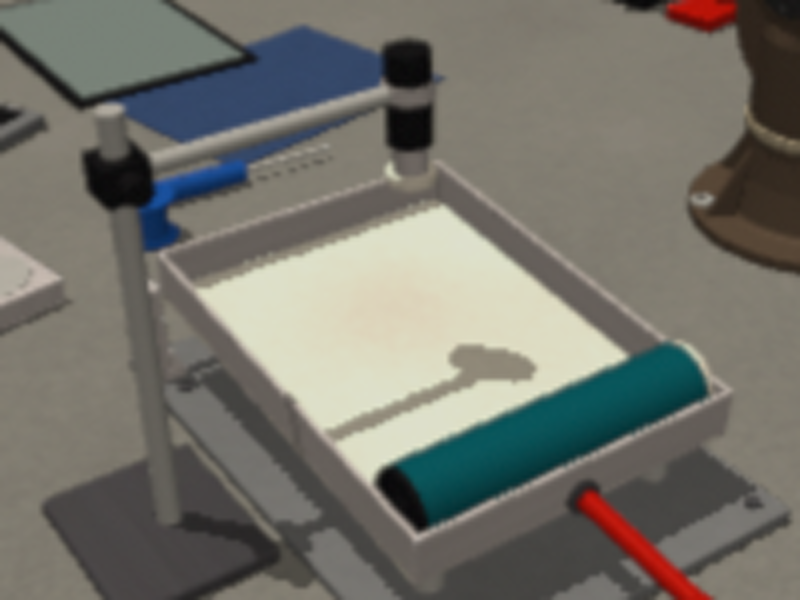

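The crops show several reference points. In the top crop these are the plate corners (125,185) and (82,528), barrel (383,344), post (420,43) and wall corners (163,193) and (123,512). In the scene crop the ring underside is at about (411,182). I'll cross-check them against each other.

```bash
python3 - <<'E'
from h import *
T=lambda p:[140+(p[0]+.5)/3.5-.5,95+(p[1]+.5)/3.5-.5]
S=lambda p:[150+(p[0]+.5)/4-.5,125+(p[1]+.5)/4-.5]
pl=onz('top',[T((125,185)),T((82,528))],[.012]*2);print('plate',pl,np.linalg.norm(pl[0]-pl[1]))
d=pl[0]-pl[1];print('alpha',np.arctan2(-d[1],d[0]))
a=.143;v=np.array([np.sin(a),np.cos(a)]);u=np.array([v[1],-v[0]])
print('hinge by plate',pl[:,:2].mean(0)-.43*v)
w=onz('top',[T((163,193)),T((123,512))],[.090]*2);print('wall',w,np.linalg.norm(w[0]-w[1]),'hinge',w[:,:2].mean(0)-.381*v, 'edge-y-if-hinge')
tip=onz('top',[T((9,338))],[.054])[0,:2];print('hinge by tip',tip-.4985*v)
L=onz('top',[T((383,344))],[.32])[0,:2];P=onz('top',[T((420,43))],[.334])[0,:2]
print('lens',L,'post',P,(P-L)@u,(P-L)@v)
print('lens scene', onz('scene',[S((411,182)),],[.22]), onz('scene',[S((408,47)),],[.32]),'post',onz('scene',[S((110,108))],[.334]))
h=pl[:,:2].mean(0)-.43*v
for n in (L,P): print('lens y from hinge',(n-h)@v)
E
```

```text
plate [[0.70281359 0.20988003 0.012     ]
 [0.39766008 0.25107785 0.012     ]] 0.3079219479799249
alpha 0.1341954697686379
hinge by plate [ 0.48895619 -0.19513201]
wall [[0.67714059 0.16660927 0.09      ]
 [0.40799642 0.20371235 0.09      ]] 0.27168957289498963 hinge [ 0.488271   -0.19195029] edge-y-if-hinge
hinge by tip [ 0.49052955 -0.18794299]
lens [ 0.51295747 -0.01416601] post [ 0.72643629 -0.04691256] 0.21596663081846737 -0.0019887628603733644
lens scene [[ 0.51507606 -0.01027712  0.22      ]] [[ 0.51025321 -0.01431733  0.32      ]] post [[ 0.72294789 -0.04574485  0.334     ]]
lens y from hinge 0.18253935667729349
lens y from hinge 0.18055059381692012
```

>>> step_arm([
  [20, -19, 0, 0, 0, -0.078],
  [20, -19, 0, 0, 0, -0.078],
  [20, -19, 0, 0, 0, -0.078],
  [20, -19, 0, 0, 0, -0.078],
  [20, -19, 0, 0, 0, -0.078],
  [20, -19, 0, 0, 0, -0.078],
  [20, -19, 0, 0, 0, -0.078],
  [20, -19, 0, 0, 0, -0.078],
  [20, -19, 0, 0, 0, -0.078],
  [20, -19, 0, 0, 0, -0.078],
  [20, -19, 0, 0, 0, -0.078],
  [20, -19, 0, 0, 0, -0.078],
  [20, -19, 0, 0, 0, -0.078],
  [20, -19, 0, 0, 0, -0.078],
  [20, -19, 0, 0, 0, -0.078],
  [20, -19, 0, 0, 0, -0.078],
  [20, -19, 0, 0, 0, -0.078],
  [20, -19, 0, 0, 0, -0.078],
  [2, -1, -20, -0.045, 0.006, 0],
  [2, 0, -20, -0.045, 0.006, 0],
], gripper=1, force=25)

```text
clock: 1.87
position: [0.5554, 0.2497, 0.1878]
ee_rot: [2.329, 2.011, -0.102]
force: [0.0, -0.1, -0.1]
width: 0.999
gripper_force: 0.0
```

```bash
python3 - <<'E'
from h import *
from scipy.spatial.transform import Rotation as R
snap('scene','s1.png');t=snap('top','t1.png')
s=observe();print(s['position'],R.from_rotvec(s['ee_rot']).as_matrix().round(3))
E
```

```text
[0.55081289 0.25393222 0.18328343] [[ 0.136  0.991 -0.017]
 [ 0.986 -0.137 -0.093]
 [-0.095 -0.004 -0.995]]
```

View pics/t1.png

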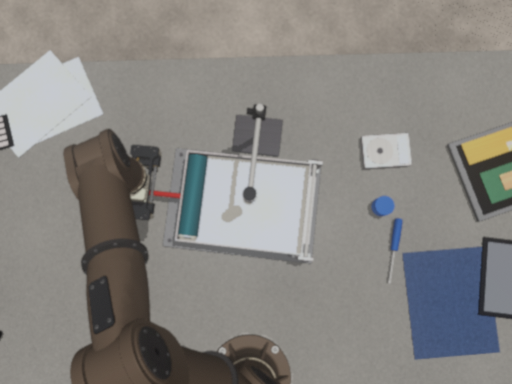

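The top view shows the gripper over the handle at about (143,182), square to the bar. The tray and drum aren't blocked by the arm. I'll descend.

>>> step_arm([
  [0, 0, -15, 0, 0, 0],
  [0, 0, -20, 0, 0, 0],
  [0, 0, -20, 0, 0, 0],
  [0, 0, -20, 0, 0, 0],
  [0, 0, -20, 0, 0, 0],
  [0, 0, -15, 0, 0, 0],
  [0, 0, -10, 0, 0, 0],
  [0, 0, -10, 0, 0, 0],
  [0, 0, -5, 0, 0, 0],
  [0, 0, -5, 0, 0, 0],
  [0, 0, 0, 0, 0, 0],
  [0, 0, 0, 0, 0, 0],
])

```text
clock: 2.97
position: [0.553, 0.2529, 0.0471]
ee_rot: [2.325, 2.02, -0.104]
force: [0.7, 0.1, 0.4]
width: 1.0
gripper_force: 0.0
```

```bash
python3 - <<'E'
from h import *
s=snap('scene');cv2.imwrite('pics/s2.png',cv2.resize(s[150:330,200:400][:,:,::-1],None,fx=3,fy=3))
o=observe();print(o['clock'],o['position'],o['force'])
E
```

```text
3.0167 [0.55322022 0.25301184 0.04735905] [0.68227434 0.01292823 1.06119702]
```

View pics/s2.png

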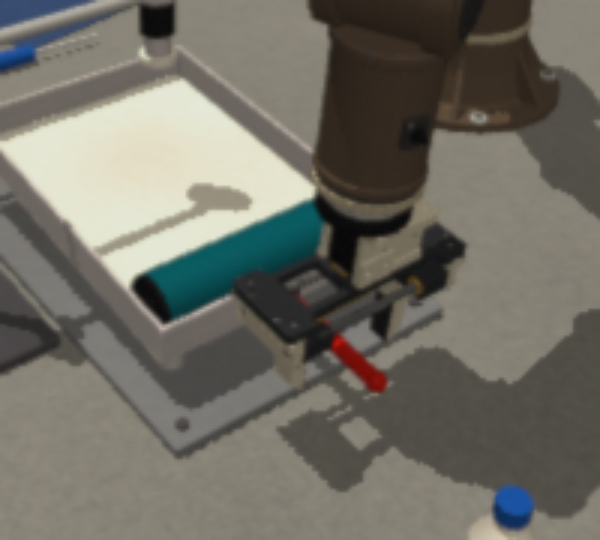

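The fingers straddle the bar, which sits about midway between them. I'll go down 7 mm and close.

>>> step_arm([
  [0, 0, -4, 0, 0, 0],
  [0, 0, -4, 0, 0, 0],
  [0, 0, 0, 0, 0, 0],
  [0, 0, 0, 0, 0, 0],
])

```text
clock: 3.35
position: [0.5525, 0.2527, 0.0385]
ee_rot: [2.325, 2.02, -0.106]
force: [0.3, -0.7, 0.9]
width: 1.001
gripper_force: 0.0
```

>>> step_arm([
  [0, 0, 0, 0, 0, 0],
  [0, 0, 0, 0, 0, 0],
  [0, 0, 0, 0, 0, 0],
  [0, 0, 0, 0, 0, 0],
  [0, 0, 0, 0, 0, 0],
  [0, 0, 0, 0, 0, 0],
  [0, 0, 0, 0, 0, 0],
  [0, 0, 0, 0, 0, 0],
  [0, 0, 0, 0, 0, 0],
  [0, 0, 0, 0, 0, 0],
], gripper=0, force=30)

```text
clock: 4.18
position: [0.5528, 0.2528, 0.0387]
ee_rot: [2.325, 2.02, -0.105]
force: [0.9, 0.2, -0.2]
width: 0.325
gripper_force: 0.0
```

>>> step_arm([
  [0, 0, 0, 0, 0, 0],
  [0, 0, 0, 0, 0, 0],
  [0, 0, 0, 0, 0, 0],
  [0, 0, 0, 0, 0, 0],
  [0, 0, 0, 0, 0, 0],
  [0, 0, 0, 0, 0, 0],
])

```text
clock: 4.68
position: [0.552, 0.2529, 0.0387]
ee_rot: [2.325, 2.021, -0.107]
force: [-4.8, 0.5, 3.5]
width: 0.165
gripper_force: 30.0
```

```bash
cat > d.py <<'E'
from h import *
import sys
a=.143;v=np.array([np.sin(a),np.cos(a)]);u=np.array([v[1],-v[0]])
H=np.array([.4893,-.191]);L=np.array([.5130,-.0140])
Z0=float(sys.argv[1]) if len(sys.argv)>1 else .0390   # TCP z at rest
def meas():
    t=snap('top').astype(int);o=observe()
    phi=-.09+(o['position'][2]-Z0)/.449
    R,G,B=t[...,0],t[...,1],t[...,2]
    m=(G-R>20)&(B-R>20)&(R<70)&(G-B>-20);m[:,:165]=0;m[:,330:]=0;m[:140]=0;m[270:]=0
    n,l,st,c=cv2.connectedComponentsWithStats(m.astype(np.uint8));
    ys,xs=np.nonzero(np.isin(l,[j for j in range(1,n) if st[j,4]>40]))
    z=.125
    for _ in range(4):
        P=onz('top',np.c_[xs,ys],[z]*len(xs))[:,:2]
        s=(P-H)@v; x=(P-H)@u
        e=[(s[(x>b)&(x<=b+.02)].min(),s[(x>b)&(x<=b+.02)].max()) for b in np.arange(-.09,.07,.02) if ((x>b)&(x<=b+.02)).sum()>20]
        lo,hi=np.median(np.array(e),0); y=(lo+hi)/2
        z=.085+y*np.sin(phi)+.038*np.cos(phi)
    return o['clock'],phi,y,hi-lo,y-(L-H)@v,o
for i in range(2):
    c,p,y,w,e,o=meas();print('t %.2f phi %.4f y %.4f w %.4f toLens %.4f'%(c,p,y,w,e))
print(o['position'],o['force'],o['width'],o['gripper_force'])
E
python3 d.py
```

```text
t 4.73 phi -0.0907 y 0.3451 w 0.0518 toLens 0.1666
t 4.78 phi -0.0908 y 0.3453 w 0.0515 toLens 0.1667
[0.55200048 0.25291667 0.03863519] [-5.19539593e+00 -2.69079968e-03  4.22668340e+00] 0.1632267711634775 30.003034472465515
```

>>> step_arm([
  [0, 0.1, 1, 0.0022, -0.0003, 0],
  [0, 0.2, 3, 0.0066, -0.001, 0],
  [0, 0.2, 3, 0.0066, -0.001, 0],
  [0, 0.2, 3, 0.0066, -0.001, 0],
  [0, 0.2, 3, 0.0066, -0.001, 0],
  [0.1, 0.2, 3, 0.0066, -0.001, 0],
  [0.1, 0.2, 3, 0.0066, -0.001, 0],
  [0.1, 0.2, 3, 0.0066, -0.001, 0],
  [0.1, 0.2, 3, 0.0066, -0.001, 0],
  [0, 0.2, 3, 0.0066, -0.001, 0],
  [0, 0.1, 3, 0.0066, -0.001, 0],
  [0, 0.1, 3, 0.0066, -0.001, 0],
  [0, 0.1, 3, 0.0066, -0.001, 0],
  [0, 0.1, 2, 0.0044, -0.0006, 0],
  [0, 0, 1.5, 0.003, -0.0004, 0],
  [0, 0, 0, 0, 0, 0],
  [0, 0, 0, 0, 0, 0],
])

```text
clock: 6.2
position: [0.5524, 0.2552, 0.0794]
ee_rot: [2.371, 2.06, -0.0]
force: [-4.9, 2.5, -6.1]
width: 0.168
gripper_force: 30.0
```

```bash
python3 d.py .0387
```

```text
t 6.25 phi 0.0004 y 0.3430 w 0.0522 toLens 0.1645
t 6.30 phi 0.0004 y 0.3431 w 0.0521 toLens 0.1645
[0.55236715 0.25522186 0.0792963 ] [-4.8576308   2.41932861 -5.8429706 ] 0.16269916156387146 30.001674592494965
```

>>> step_arm([
  [0, 0, 2.6, 0.0058, -0.0008, 0],
  [0, 0, 2.6, 0.0058, -0.0008, 0],
  [0, 0, 2.6, 0.0058, -0.0008, 0],
  [0, 0, 2.6, 0.0058, -0.0008, 0],
  [0, 0, 2.6, 0.0058, -0.0008, 0],
  [0, 0, 2.6, 0.0058, -0.0008, 0],
  [0, 0, 0, 0, 0, 0],
  [0, 0, 0, 0, 0, 0],
  [0, 0, 0, 0, 0, 0],
  [0, 0, 0, 0, 0, 0],
  [0, 0, 0, 0, 0, 0],
  [0, 0, -2.6, -0.0058, 0.0008, 0],
  [0, 0, -2.6, -0.0058, 0.0008, 0],
  [0, 0, -2.6, -0.0058, 0.0008, 0],
  [0, 0, -2.6, -0.0058, 0.0008, 0],
  [0, 0, -2.6, -0.0058, 0.0008, 0],
  [0, 0, -2.6, -0.0058, 0.0008, 0],
])

```text
clock: 7.72
position: [0.5524, 0.2552, 0.0793]
ee_rot: [2.371, 2.06, -0.001]
force: [-6.1, 1.4, -5.0]
width: 0.163
gripper_force: 30.0
```

```bash
sed -i 's/range(2)/range(3)/' d.py; python3 d.py .0387
```

```text
t 7.77 phi -0.0008 y 0.2797 w 0.0510 toLens 0.1011
t 7.82 phi -0.0003 y 0.2760 w 0.0513 toLens 0.0974
t 7.87 phi 0.0001 y 0.2724 w 0.0506 toLens 0.0938
[0.55237491 0.25525322 0.07916079] [-5.33699689  1.84316615 -4.52893756] 0.16609801205577496 30.00229686498642
```

>>> step_arm([
  [0, 0, 0, 0, 0, 0],
  [0, 0, 0, 0, 0, 0],
  [0, 0, 0, 0, 0, 0],
  [0, 0, 0, 0, 0, 0],
  [0, 0, 0, 0, 0, 0],
  [0, 0, 0, 0, 0, 0],
  [0, 0, 0, 0, 0, 0],
  [0, 0, 0, 0, 0, 0],
  [0, 0, 0, 0, 0, 0],
])

```text
clock: 8.62
position: [0.5523, 0.2552, 0.0794]
ee_rot: [2.371, 2.06, -0.001]
force: [-6.6, 3.3, -5.4]
width: 0.166
gripper_force: 30.0
```

```bash
python3 d.py .0387
```

```text
t 8.67 phi 0.0007 y 0.2475 w 0.0505 toLens 0.0690
t 8.72 phi 0.0007 y 0.2475 w 0.0504 toLens 0.0689
t 8.77 phi 0.0007 y 0.2475 w 0.0504 toLens 0.0689
[0.55234702 0.25518761 0.07941482] [-5.85197689  2.37464578 -5.50773155] 0.16683581007030998 30.00173270702362
```

>>> step_arm([
  [0, 0, 2.5, 0.0056, -0.0008, 0],
  [0, 0, 2.5, 0.0056, -0.0008, 0],
  [0, 0, 2.5, 0.0056, -0.0008, 0],
  [0, 0, 2.5, 0.0056, -0.0008, 0],
  [0, 0, 2.5, 0.0056, -0.0008, 0],
  [0, 0, 2.5, 0.0056, -0.0008, 0],
  [0, 0, 0, 0, 0, 0],
  [0, 0, 0, 0, 0, 0],
  [0, 0, 0, 0, 0, 0],
  [0, 0, 0, 0, 0, 0],
  [0, 0, -2.5, -0.0056, 0.0008, 0],
  [0, 0, -2.5, -0.0056, 0.0008, 0],
  [0, 0, -2.5, -0.0056, 0.0008, 0],
  [0, 0, -2.5, -0.0056, 0.0008, 0],
  [0, 0, -2.5, -0.0056, 0.0008, 0],
  [0, 0, -2.5, -0.0056, 0.0008, 0],
  [0, 0, 0, 0, 0, 0],
  [0, 0, 0, 0, 0, 0],
])

```text
clock: 10.27
position: [0.5524, 0.2552, 0.0793]
ee_rot: [2.371, 2.06, -0.001]
force: [-6.7, 2.5, -4.6]
width: 0.161
gripper_force: 30.0
```

```bash
python3 d.py .0387
```

```text
t 10.32 phi 0.0006 y 0.1875 w 0.0477 toLens 0.0089
t 10.37 phi 0.0006 y 0.1851 w 0.0483 toLens 0.0065
t 10.42 phi 0.0007 y 0.1837 w 0.0497 toLens 0.0052
[0.5523557  0.25523757 0.07942191] [-5.74335792  2.1000142  -5.60228417] 0.16321138731698112 30.001947283744812
```

>>> step_arm([
  [0, 0, 0, 0, 0, 0],
  [0, 0, 0, 0, 0, 0],
  [0, 0, 0, 0, 0, 0],
  [0, 0, 0, 0, 0, 0],
  [0, 0, 0, 0, 0, 0],
  [0, 0, 0, 0, 0, 0],
])

```text
clock: 10.92
position: [0.5523, 0.2552, 0.0795]
ee_rot: [2.371, 2.06, -0.001]
force: [-7.2, 2.9, -4.8]
width: 0.164
gripper_force: 30.0
```

```bash
python3 d.py .0387; python3 - <<'E'
from h import *
s=snap('scene');t=snap('top')
a=cv2.resize(s[130:280,170:340][:,:,::-1],(510,450),interpolation=cv2.INTER_CUBIC);b=cv2.resize(t[140:265,200:280][:,:,::-1],(288,450),interpolation=cv2.INTER_CUBIC)
cv2.imwrite('pics/m.png',np.hstack([a,b]))
E
```

```text
t 10.97 phi 0.0008 y 0.1755 w 0.0503 toLens -0.0031
t 11.02 phi 0.0008 y 0.1756 w 0.0505 toLens -0.0030
t 11.07 phi 0.0008 y 0.1754 w 0.0505 toLens -0.0031
[0.55235629 0.25523292 0.07948111] [-5.80426073  2.58412756 -5.64962806] 0.16408817330298697 30.00169336795807
```

View pics/m.png

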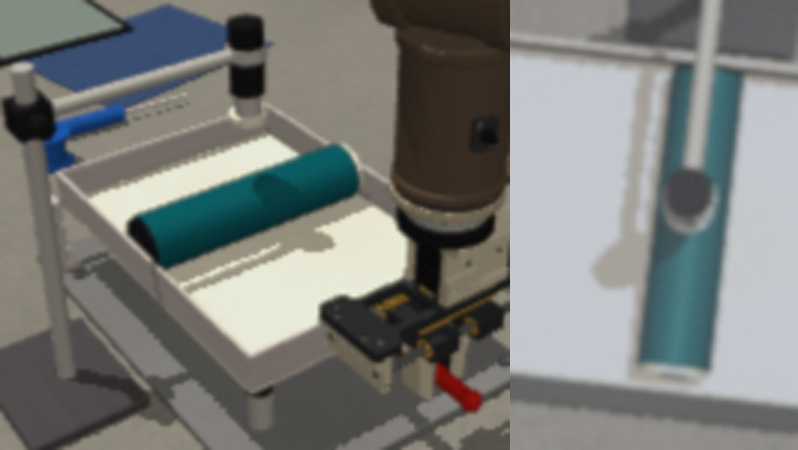

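The drum sits under the barrel; the right half shows the barrel at (688,195) on the drum band 665–725. I'll cross-check the offset with a looser drum edge, and with the scene camera.

```bash
python3 - <<'E'
from h import *
a=.143;v=np.array([np.sin(a),np.cos(a)]);u=np.array([v[1],-v[0]])
H=np.array([.4893,-.191]);L=np.array([.5130,-.0140])
for n in('top','scene'):
    im=cv2.GaussianBlur(snap(n),(0,0),.6)
    for x in (-.10,-.08,-.06,-.04):
        s=np.arange(-.06,.06,.0005)
        # sample along v at axis height (silhouette as seen: edges symmetric about axis in angle)
        P=np.c_[L+(x)*u+s[:,None]*v,np.full(len(s),.123)]
        p=proj(n,P).astype(np.float32)
        val=cv2.remap(im,p[:,0].reshape(1,-1),p[:,1].reshape(1,-1),cv2.INTER_LINEAR)[0].astype(int)
        r=val[:,0]; d=np.nonzero(r<90)[0]; 
        print(n,x,'edges mm',(s[d[0]]*1e3).round(1),(s[d[-1]]*1e3).round(1),'mid',(s[d[0]]+s[d[-1]])*500, r[::20])
print(proj('scene',[[*(L+0*u),.22]]),proj('top',[[*L,.32]]))
E
```

```text
top -0.1 edges mm -28.5 24.5 mid -1.9999999999999463 [196 196 195 103  62  69  72  65  63 157 195 196]
top -0.08 edges mm -28.5 24.5 mid -1.9999999999999463 [196 196 195 103  64  69  73  65  64 156 195 196]
top -0.06 edges mm -29.0 24.0 mid -2.4999999999999467 [196 196 195 101  64  70  73  66  65 152 192 187]
top -0.04 edges mm -29.0 24.0 mid -2.4999999999999467 [196 196 195  99  65  70  73  66  65 149 164 165]
scene -0.1 edges mm -53.5 44.5 mid -4.4999999999999485 [154  50  11  11  11  10   9   8   7   7  46 119]
scene -0.08 edges mm -50.0 46.0 mid -1.9999999999999463 [211  84  14  10  10  10   8   8   7   7  29 126]
scene -0.06 edges mm -49.5 46.0 mid -1.749999999999946 [207  91  13  11  11  10   9   8   8   7  26 126]
scene -0.04 edges mm -50.5 46.0 mid -2.2499999999999467 [209  81  13   8   9  10   8   7   7   7  27 125]
[[252.04841427 169.45759646]] [[249.00363785 192.91344664]]
```

Both cameras put the drum 2 mm from the lens axis, so I'll hold it there.

>>> step_arm([
  [0, 0, 0, 0, 0, 0],
  [0, 0, 0, 0, 0, 0],
  [0, 0, 0, 0, 0, 0],
  [0, 0, 0, 0, 0, 0],
  [0, 0, 0, 0, 0, 0],
  [0, 0, 0, 0, 0, 0],
  [0, 0, 0, 0, 0, 0],
  [0, 0, 0, 0, 0, 0],
  [0, 0, 0, 0, 0, 0],
  [0, 0, 0, 0, 0, 0],
  [0, 0, 0, 0, 0, 0],
  [0, 0, 0, 0, 0, 0],
  [0, 0, 0, 0, 0, 0],
  [0, 0, 0, 0, 0, 0],
  [0, 0, 0, 0, 0, 0],
  [0, 0, 0, 0, 0, 0],
  [0, 0, 0, 0, 0, 0],
  [0, 0, 0, 0, 0, 0],
  [0, 0, 0, 0, 0, 0],
  [0, 0, 0, 0, 0, 0],
])

```text
clock: 12.93
position: [0.5524, 0.2552, 0.0795]
ee_rot: [2.371, 2.06, -0.0]
force: [-5.7, 2.3, -5.0]
width: 0.165
gripper_force: 30.0
```

>>> step_arm([
  [0, 0, 0, 0, 0, 0],
  [0, 0, 0, 0, 0, 0],
  [0, 0, 0, 0, 0, 0],
  [0, 0, 0, 0, 0, 0],
  [0, 0, 0, 0, 0, 0],
  [0, 0, 0, 0, 0, 0],
  [0, 0, 0, 0, 0, 0],
  [0, 0, 0, 0, 0, 0],
  [0, 0, 0, 0, 0, 0],
  [0, 0, 0, 0, 0, 0],
  [0, 0, 0, 0, 0, 0],
  [0, 0, 0, 0, 0, 0],
  [0, 0, 0, 0, 0, 0],
  [0, 0, 0, 0, 0, 0],
  [0, 0, 0, 0, 0, 0],
  [0, 0, 0, 0, 0, 0],
  [0, 0, 0, 0, 0, 0],
  [0, 0, 0, 0, 0, 0],
  [0, 0, 0, 0, 0, 0],
  [0, 0, 0, 0, 0, 0],
])

```text
clock: 14.6
position: [0.5524, 0.2552, 0.0795]
ee_rot: [2.371, 2.06, -0.001]
force: [-5.7, 2.8, -5.6]
width: 0.166
gripper_force: 30.0
```

>>> step_arm([
  [0, 0, 0, 0, 0, 0],
  [0, 0, 0, 0, 0, 0],
  [0, 0, 0, 0, 0, 0],
  [0, 0, 0, 0, 0, 0],
  [0, 0, 0, 0, 0, 0],
  [0, 0, 0, 0, 0, 0],
  [0, 0, 0, 0, 0, 0],
  [0, 0, 0, 0, 0, 0],
  [0, 0, 0, 0, 0, 0],
  [0, 0, 0, 0, 0, 0],
  [0, 0, 0, 0, 0, 0],
  [0, 0, 0, 0, 0, 0],
  [0, 0, 0, 0, 0, 0],
  [0, 0, 0, 0, 0, 0],
  [0, 0, 0, 0, 0, 0],
  [0, 0, 0, 0, 0, 0],
  [0, 0, 0, 0, 0, 0],
  [0, 0, 0, 0, 0, 0],
  [0, 0, 0, 0, 0, 0],
  [0, 0, 0, 0, 0, 0],
])

```text
clock: 16.27
position: [0.5524, 0.2552, 0.0795]
ee_rot: [2.371, 2.06, -0.001]
force: [-6.1, 3.0, -5.4]
width: 0.163
gripper_force: 30.0
```

>>> step_arm([
  [0, 0, 0, 0, 0, 0],
  [0, 0, 0, 0, 0, 0],
  [0, 0, 0, 0, 0, 0],
  [0, 0, 0, 0, 0, 0],
  [0, 0, 0, 0, 0, 0],
  [0, 0, 0, 0, 0, 0],
  [0, 0, 0, 0, 0, 0],
  [0, 0, 0, 0, 0, 0],
  [0, 0, 0, 0, 0, 0],
  [0, 0, 0, 0, 0, 0],
  [0, 0, 0, 0, 0, 0],
  [0, 0, 0, 0, 0, 0],
  [0, 0, 0, 0, 0, 0],
  [0, 0, 0, 0, 0, 0],
  [0, 0, 0, 0, 0, 0],
  [0, 0, 0, 0, 0, 0],
  [0, 0, 0, 0, 0, 0],
  [0, 0, 0, 0, 0, 0],
  [0, 0, 0, 0, 0, 0],
  [0, 0, 0, 0, 0, 0],
])

```text
clock: 17.93
position: [0.5523, 0.2552, 0.0795]
ee_rot: [2.371, 2.06, -0.001]
force: [-6.7, 2.8, -5.1]
width: 0.163
gripper_force: 30.0
```

```bash
python3 d.py .0387
```

```text
t 17.98 phi 0.0008 y 0.1756 w 0.0505 toLens -0.0030
t 18.03 phi 0.0008 y 0.1756 w 0.0505 toLens -0.0030
t 18.08 phi 0.0008 y 0.1756 w 0.0505 toLens -0.0030
[0.55235164 0.25523055 0.0794814 ] [-6.16944945  2.16713628 -4.95061137] 0.16372092894690285 30.001806020736694
```

Held for 7 s. Now the return hop.

>>> step_arm([
  [0, 0, -2.6, -0.0058, 0.0008, 0],
  [0, 0, -2.6, -0.0058, 0.0008, 0],
  [0, 0, -2.6, -0.0058, 0.0008, 0],
  [0, 0, -2.6, -0.0058, 0.0008, 0],
  [0, 0, -2.6, -0.0058, 0.0008, 0],
  [0, 0, -2.6, -0.0058, 0.0008, 0],
  [0, 0, 0, 0, 0, 0],
  [0, 0, 0, 0, 0, 0],
  [0, 0, 0, 0, 0, 0],
  [0, 0, 0, 0, 0, 0],
  [0, 0, 0, 0, 0, 0],
  [0, 0, 2.6, 0.0058, -0.0008, 0],
  [0, 0, 2.6, 0.0058, -0.0008, 0],
  [0, 0, 2.6, 0.0058, -0.0008, 0],
  [0, 0, 2.6, 0.0058, -0.0008, 0],
  [0, 0, 2.6, 0.0058, -0.0008, 0],
  [0, 0, 2.6, 0.0058, -0.0008, 0],
  [0, 0, 0, 0, 0, 0],
  [0, 0, 0, 0, 0, 0],
])

```text
clock: 19.67
position: [0.5524, 0.2552, 0.0797]
ee_rot: [2.371, 2.06, -0.0]
force: [-7.5, 1.7, -5.2]
width: 0.167
gripper_force: 30.0
```

```bash
python3 d.py .0387
```

```text
t 19.72 phi 0.0011 y 0.2512 w 0.0509 toLens 0.0726
t 19.77 phi 0.0010 y 0.2539 w 0.0506 toLens 0.0753
t 19.82 phi 0.0009 y 0.2568 w 0.0511 toLens 0.0782
[0.55234554 0.25522302 0.07949912] [-6.80800216  2.93158044 -4.97893737] 0.16405278196505818 30.00152349472046
```

>>> step_arm([
  [0, 0, 0, 0, 0, 0],
  [0, 0, 0, 0, 0, 0],
  [0, 0, 0, 0, 0, 0],
  [0, 0, 0, 0, 0, 0],
  [0, 0, 0, 0, 0, 0],
  [0, 0, 0, 0, 0, 0],
  [0, 0, 0, 0, 0, 0],
  [0, 0, 0, 0, 0, 0],
])

```text
clock: 20.48
position: [0.5524, 0.2552, 0.0795]
ee_rot: [2.371, 2.06, -0.0]
force: [-7.4, 2.8, -5.2]
width: 0.168
gripper_force: 30.0
```

```bash
python3 d.py .0387
```

```text
t 20.53 phi 0.0008 y 0.2725 w 0.0507 toLens 0.0939
t 20.58 phi 0.0008 y 0.2724 w 0.0506 toLens 0.0938
t 20.63 phi 0.0008 y 0.2725 w 0.0507 toLens 0.0939
[0.55235701 0.25519739 0.07944754] [-6.92711461  2.24808031 -5.13911597] 0.15892509492042636 30.001566410064697
```

>>> step_arm([
  [0, 0, -2.5, -0.0056, 0.0008, 0],
  [0, 0, -2.5, -0.0056, 0.0008, 0],
  [0, 0, -2.5, -0.0056, 0.0008, 0],
  [0, 0, -2.5, -0.0056, 0.0008, 0],
  [0, 0, -2.5, -0.0056, 0.0008, 0],
  [0, 0, -2.5, -0.0056, 0.0008, 0],
  [0, 0, 0, 0, 0, 0],
  [0, 0, 0, 0, 0, 0],
  [0, 0, 0, 0, 0, 0],
  [0, 0, 0, 0, 0, 0],
  [0, 0, 2.5, 0.0056, -0.0008, 0],
  [0, 0, 2.5, 0.0056, -0.0008, 0],
  [0, 0, 2.5, 0.0056, -0.0008, 0],
  [0, 0, 2.5, 0.0056, -0.0008, 0],
  [0, 0, 2.5, 0.0056, -0.0008, 0],
  [0, 0, 2.5, 0.0056, -0.0008, 0],
  [0, 0, 0, 0, 0, 0],
  [0, 0, 0, 0, 0, 0],
  [0, 0, 0, 0, 0, 0],
  [0, 0, 0, 0, 0, 0],
])

```text
clock: 22.3
position: [0.5523, 0.2552, 0.0795]
ee_rot: [2.371, 2.06, -0.0]
force: [-5.9, 1.8, -6.9]
width: 0.161
gripper_force: 30.0
```

>>> step_arm([
  [0, 0, 0, 0, 0, 0],
  [0, 0, 0, 0, 0, 0],
  [0, 0, 0, 0, 0, 0],
  [0, 0, 0, 0, 0, 0],
  [0, 0, 0, 0, 0, 0],
  [0, 0, 0, 0, 0, 0],
])

```text
clock: 22.8
position: [0.5524, 0.2552, 0.0794]
ee_rot: [2.371, 2.06, -0.0]
force: [-6.5, 3.6, -6.4]
width: 0.162
gripper_force: 30.0
```

```bash
python3 d.py .0387
```

```text
t 22.85 phi 0.0007 y 0.3430 w 0.0522 toLens 0.1644
t 22.90 phi 0.0007 y 0.3430 w 0.0522 toLens 0.1644
t 22.95 phi 0.0007 y 0.3430 w 0.0522 toLens 0.1644
[0.55235147 0.25520229 0.07942768] [-6.7025409   2.57991095 -6.51632845] 0.1627466825734506 30.001455545425415
```

The drum rests on the handle-end wall. I'll lower the tray softly.

>>> step_arm([
  [0, 0, -1, -0.0022, 0.0003, 0],
  [0, 0, -2, -0.0044, 0.0006, 0],
  [0, -0.1, -2, -0.0044, 0.0006, 0],
  [0, -0.1, -2, -0.0044, 0.0006, 0],
  [0, -0.1, -2, -0.0044, 0.0006, 0],
  [0, -0.1, -2, -0.0044, 0.0006, 0],
  [0, -0.1, -2.5, -0.0055, 0.0008, 0],
  [0, -0.1, -2.5, -0.0055, 0.0008, 0],
  [0, -0.1, -2.5, -0.0055, 0.0008, 0],
  [-0.1, -0.1, -2.5, -0.0055, 0.0008, 0],
  [-0.1, -0.1, -2.5, -0.0055, 0.0008, 0],
  [-0.1, -0.2, -2.5, -0.0055, 0.0008, 0],
  [-0.1, -0.2, -2.5, -0.0055, 0.0008, 0],
  [0, -0.2, -2.5, -0.0055, 0.0008, 0],
  [0, -0.2, -2.5, -0.0055, 0.0008, 0],
  [0, -0.2, -2, -0.0044, 0.0006, 0],
  [0, -0.2, -2, -0.0044, 0.0006, 0],
  [0, -0.1, -1.5, -0.0033, 0.0005, 0],
  [0, 0, -1, -0.0022, 0.0003, 0],
  [0, 0, -1, -0.0022, 0.0003, 0],
])

```text
clock: 24.62
position: [0.5521, 0.2529, 0.0386]
ee_rot: [2.325, 2.02, -0.107]
force: [-11.7, 0.7, 10.5]
width: 0.161
gripper_force: 30.0
```

>>> step_arm([
  [0, 0, 0, 0, 0, 0],
  [0, 0, 0, 0, 0, 0],
  [0, 0, 0, 0, 0, 0],
])

```text
clock: 24.87
position: [0.552, 0.2529, 0.0387]
ee_rot: [2.325, 2.02, -0.107]
force: [-7.9, 0.6, -2.2]
width: 0.165
gripper_force: 30.0
```

```bash
python3 d.py .0387
```

```text
t 24.92 phi -0.0899 y 0.3451 w 0.0518 toLens 0.1665
t 24.97 phi -0.0899 y 0.3451 w 0.0518 toLens 0.1665
t 25.02 phi -0.0900 y 0.3453 w 0.0515 toLens 0.1667
[0.5520419 0.2528685 0.038721 ] [-8.37730937  1.18363997 -1.86112082] 0.1657267782625071 30.001372396945953
```

It's on the rest within 0.1 mm. I'll press 0.5 mm more, then open slowly.

>>> step_arm([
  [0, 0, -0.5, 0, 0, 0],
  [0, 0, 0, 0, 0, 0],
  [0, 0, 0, 0, 0, 0],
  [0, 0, 0, 0, 0, 0],
])

```text
clock: 25.35
position: [0.552, 0.2529, 0.0387]
ee_rot: [2.325, 2.02, -0.106]
force: [-8.9, 0.2, 1.8]
width: 0.163
gripper_force: 30.0
```

>>> step_arm([
  [0, 0, 0, 0, 0, 0],
  [0, 0, 0, 0, 0, 0],
  [0, 0, 0, 0, 0, 0],
  [0, 0, 0, 0, 0, 0],
  [0, 0, 0, 0, 0, 0],
  [0, 0, 0, 0, 0, 0],
  [0, 0, 0, 0, 0, 0],
  [0, 0, 0, 0, 0, 0],
  [0, 0, 0, 0, 0, 0],
  [0, 0, 0, 0, 0, 0],
  [0, 0, 0, 0, 0, 0],
  [0, 0, 0, 0, 0, 0],
], gripper=0.8)

```text
clock: 26.35
position: [0.5528, 0.2529, 0.0377]
ee_rot: [2.324, 2.019, -0.106]
force: [-0.3, 0.1, 0.2]
width: 0.797
gripper_force: 0.0
```

Released. I'll rise straight up, clear of the handle.

>>> step_arm([
  [0, 0, 4, 0, 0, 0],
  [0, 0, 8, 0, 0, 0],
  [0, 0, 10, 0, 0, 0],
  [0, 0, 12, 0, 0, 0],
  [0, 0, 12, 0, 0, 0],
  [0, 0, 12, 0, 0, 0],
  [0, 0, 12, 0, 0, 0],
  [0, 0, 12, 0, 0, 0],
  [0, 0, 12, 0, 0, 0],
  [0, 0, 12, 0, 0, 0],
  [0, 0, 12, 0, 0, 0],
  [0, 0, 8, 0, 0, 0],
  [0, 0, 4, 0, 0, 0],
  [0, 0, 0, 0, 0, 0],
  [0, 0, 0, 0, 0, 0],
  [0, 0, 0, 0, 0, 0],
])

```text
clock: 27.68
position: [0.5524, 0.2528, 0.1671]
ee_rot: [2.324, 2.019, -0.107]
force: [-0.4, 0.6, -1.2]
width: 0.792
gripper_force: 0.0
```

```bash
sed -i "s/phi=-.09+.*/phi=-.09/" d.py; python3 d.py; python3 -c "
from h import *
snap('scene','s9.png')"
```

```text
t 27.73 phi -0.0900 y 0.3452 w 0.0516 toLens 0.1666
t 27.78 phi -0.0900 y 0.3452 w 0.0515 toLens 0.1667
t 27.83 phi -0.0900 y 0.3452 w 0.0515 toLens 0.1667
[0.55246013 0.25277589 0.16711341] [-0.06452032  0.18395904 -0.50956987] 0.7980661565609865 0.0
```

View pics/s9.png

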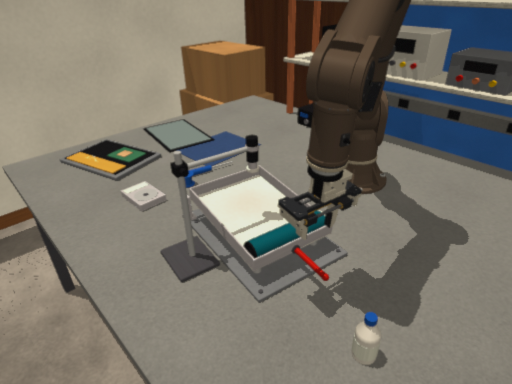

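The tray is down, the drum lies at the handle end (about (285,232)), the gripper is clear above the handle, and the bystanders haven't moved.

```bash
python3 -c "
from cell import job
print(job.sign_off())"
```

```text
the job is handed in; nothing more can be done
None
```

The job is handed in: the drum lay still about 2–3 mm from the lens axis for about 7 s, then rolled back to the handle-end wall, and the tray was lowered onto its rest and the handle let go, at about 28 s; sign-off did not return a verdict.

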